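Weigh a half-emptied battery case

ROBOT

A 6-joint arm with a two-finger parallel gripper is mounted at the origin on a cart in front of the work surface, level with it; the furniture and walls round the work are solid. World frame = base frame: x ahead of the robot, y to its left, z up, the work surface at z = 0. Lengths are in m, angles in rad, forces in N, time in s.
With the tool pointing down it reaches from about 0.375 to 0.975 m from the base axis. Payload 3.8 kg.
Tool frame: the origin (TCP) lies on the mounting face of the last link; the fingertips stand 166 mm ahead of it and the grasp point (between the pads) lies 147 mm ahead of it (r.tips_ahead is the distance from the TCP to the fingertips, in m); z points along the fingers, y is the line along which they close (so a half turn about z gives the same grasp; the last joint's range is limited). The gripper opens to 88 mm and grips with 3 to 60 N. Pads are 18 mm wide; open, the fingers measure 123 mm over their backs; the gripper's body (75 mm by 187 mm) begins 45 mm behind the grasp point.
Start: joints at [1.271, 0.264, 1.604, -0, 1.274, -0.037], TCP at [0.175, 0.652, 0.405] pointing down, gripper open.
Joint ranges: [-2.63, 2.63], [-0.94, 2.18], [0.31, 2.57], [-1.31, 4.45], [0, 2.66], [-2.55, 2.55]. Speed limits (rad/s): [2.57, 2.57, 3.14, 3.14, 3.14, 3.14].

INTERFACE

Orientations are given as a unit quaternion [x, y, z, w].
In Python, from plant import telemetry, imaging, r, nets gives the robot as it stands.
- The arm moves only by the shell command python3 -m crank 'ROWS' [OPENING] [FORCE]. ROWS is JSON, a list of rows, each a list of 6 numbers: the shift along the tool's x, y, z in mm, then the turn, a rotation vector about the tool's x, y, z in degrees. In form: [[dx, dy, dz, ax, ay, az], ...]. A call has 1 to 5 rows; each row shifts and turns the commanded pose from where the row before left it, along the tool's axes as they then stand; what a row does not reach is not made up. A row lasts 1/10 s, in which the tool goes at most 50 mm and 8.59 degrees, less where a joint would pass 70% of its speed; a pose out of reach is approached as far as the arm can. A call with a gripper value outside its range is refused whole. OPENING is the opening, from -1 (shut) to 1 (fully open), set as the call begins (- or left out, the last holds). The fingers move at their own pace and stop on an object; FORCE is the grip in N (left out, the last holds). Time passes only in rows, so rows that do not move let the fingers close. It gives the time, the measured TCP pose, the force, the opening and the grip force at its end, in the units of the state.
- telemetry.get_state(): the state, without advancing time (a new reading comes with each control period).
- imaging.camera(name): name is "scene" or "top"; returns (picture, depth): 400x640x3 uint8, red, green, blue; 400x640 float32, m along the optical axis (not along the pixel's ray), 0 where there is no reading.
- imaging.camera_model(name): a dict with "intrinsics" (3x3 intrinsics, pixels), "R" (3x3) and "t" (3): a world point X has camera coordinates R X + t. Camera axes: x right, y down, z forward; pixel columns grow to the right and rows downward; lengths in m; the calibration is good to about 2 mm. A picture is of the moment at which its call begins. camera_model takes no time and is no camera call.
- r.sign_off(): hands the job in; it is judged then, once.
Trained networks look in the newest picture that a camera, given by its name, has taken for a name from the list of things; names that differ only in an ending like _2 or _b are one class to them, and where a whole thing is asked for, a point or a joint stands for the part that bears it (a point fixed in the world has none). Each returns a list of dicts, best first, with "conf" (0 to 1); they miss things now and then, are a little off and sometimes report something else, mostly with a low value. They report only what shows in the picture. A call takes as long as a camera call.
- nets.outline_of(camera, target): "pixels" (400x640 bool, what is visible of it) and "rect" ([left, top, right, bottom] in pixels, round what is visible of it).
- nets.pinpoint(camera, target): "location" ([column, row] in pixels: a listed point, or the origin of a listed thing).
The state is a dict: "t": time; "joints": joint angles; "qvel": joint speeds; "effort": joint torques, N m; "tcp_pos": TCP position; "eef_rot": TCP orientation; "wrist_force": force on the tool from outside, world axes, zero at the start; "wrist_torque": the same for the moment, N m; "opening": opening from 0.0 (shut) to 1.0 (fully open); "finger_force": force on a finger pad.
Only numpy, scipy, OpenCV 4.12 (cv2) and the standard library are available. Lean on these libraries where they do the work, as an engineer would, in place of code of your own. Each camera call takes 0.05 s, during which the arm holds its last target. There are 200 camera calls.

TASK

This scooter battery case has been partly emptied and nobody knows where in it the remaining cells sit, so it is heavier towards one end. Weigh it: find its balance point by trial lifts, squeezing it only lightly because of the cells, lift it well clear of the bench there so that it hangs level, and set it gently across the small scale with its balance point over the middle of the pan. Let go; it must stay there on the pan alone, level and square across the scale with the read-out uncovered, and the phone, the solder reel and the cutters must stay where they are.

Things in the scene. Friction and masses are not known exactly. Their poses are not given: they have to be found in the camera images.
- case_mid (a point): Centre (mid-length, half-way up) of the battery case: silver aluminium bar with black end caps, 300 mm long (x), 40 wide (y), 44 tall (z), flat on the bench. A rounded ridge (radius 5 mm) along each flank at mid-height, x = -128 to +128 mm, makes it 46 mm wide there: grip across the ridges. They are slick (friction 0.25). Squeeze below 50 N a pad (110 N both at any moment); 40 to 45 is plenty.
- case_plug (a point): Middle of the case's -x end, with the yellow plug. Case weight 6.8 to 8.3 N (about 7.6). Its balance point is at mid-width and mid-height, anywhere up to 80 mm from the centre towards either end; nothing outside shows where. Gripped lightly far from it the case turns in the fingers as it is lifted and the heavy end sags to the bench; close to it, it hangs level.
- pan_top (a point): Centre of the top face of the scale's pan, a round steel plate 60 mm across, 50 mm above the bench when empty. Axes as the scale's while level: x away from the read-out, y across the scale. The case is to lie along y, either way round. Under the case the pan sinks about 4 mm.
- scale_mid (a point): The same point in the frame of the scale's fixed housing, 50 mm above the bench. The housing is grey, at most 29 mm high, 112 mm wide in y and reaches 90 mm towards -x (tilted read-out and two buttons) and 39 mm towards +x.
- scale_travel (a joint): How far the sprung pan has sunk (m): 0.0004 empty, 0.004 to 0.005 under the whole weight of the case; 0.007 is its stop.
- scale_lean (a joint): Lean of the sprung pan about the scale's x axis (rad), 0 level, stops at 0.15 either way; positive when its +y side is up. It leans to the side where the load's balance point is: with the case about 0.06 rad for 10 mm off the middle. More than 30 mm off, the case tips off.
- phone_open_b: Opened phone with its circuit board showing, 148 x 71 x 8 mm, on the brown mat to the right of the case; a bystander.
- solder_reel: Teal reel of solder, 77 x 57 x 32 mm, standing behind the scale to its left; a bystander.
- side_cutters: Blue-handled side cutters, 127 mm long, 13 mm high, lying behind the board clamp; a bystander.

How it is judged:
By the outcome, as a careful person would: the job done as asked, in the order asked, and still so for the second after the job is handed in, with the robot touching nothing.
It also fails if it takes over 58 s, if anything falls off the work surface, if the arm or the gripper's body presses on something with over 40 N, if the wrist force passes 120 N, or if a joint passes its speed limit or range.

## Working session

There is one attempt and no reset: what is moved stays moved. The work goes in short steps, Python scripts to look and compute and a shell command to move; the robot and the scene stay as the last step left them, time stands still between calls to the robot, and variables do not carry over. Pictures are saved under pics/ and viewed, at most 10 in all, crops included, and the job is handed in when it is done.

```bash
ls; mkdir -p pics; cat > h.py <<'E'
import numpy as np, cv2
from plant import telemetry, imaging, r, nets
def ray(cam,px,z):
    m=imaging.camera_model(cam);K,R,t=[np.array(m[k]) for k in("intrinsics","R","t")]
    d=R.T@np.linalg.inv(K)@np.array([px[0],px[1],1.]);o=-R.T@t
    return o+d*(z-o[2])/d[2]
def save(cam,n):
    p,d=imaging.camera(cam);cv2.imwrite(f"pics/{n}.png",p[:,:,::-1]);return p,d
def cloud(cam,d):
    m=imaging.camera_model(cam);K,R,t=[np.array(m[k]) for k in("intrinsics","R","t")]
    v,u=np.mgrid[:400,:640];P=np.stack([u*d,v*d,d],-1)@np.linalg.inv(K).T
    return (P-t)@R
E
python3 - <<'E'
from h import *
np.set_printoptions(precision=4,suppress=True)
zs=dict(case_mid=.022,case_plug=.022,pan_top=.05,scale_mid=.05,phone_open_b=0,solder_reel=.016,side_cutters=.006)
for c in("top","scene"):
    p,d=save(c,c+"0");P=cloud(c,d)
    for n,z in zs.items():
        for q in nets.pinpoint(c,n)[:2]: print(c,n,np.array(q["location"]),round(q["conf"],2),ray(c,q["location"],z))
    for n in("case_mid","pan_top"):
        for q in nets.outline_of(c,n)[:1]:
            X=P[q["pixels"]&(d>0)]; print(n,q["rect"],q["conf"],np.median(X,0)); 
            zt=np.percentile(X[:,2],80);X=X[abs(X[:,2]-zt)<.005];print(zt,cv2.minAreaRect(X[:,:2].astype(np.float32)*1000))
s=telemetry.get_state();print(s)
E
```

```text
pics
top case_mid [357.8 230.9] 0.98 [ 0.5494 -0.2449  0.022 ]
top case_mid [443.1 254.3] 0.28 [ 0.502  -0.4943  0.022 ]
top case_plug [341.4 277.7] 0.95 [ 0.4116 -0.2064  0.022 ]
top pan_top [217.4 247.5] 0.68 [0.4653 0.1496 0.05  ]
top pan_top [217.9 249.9] 0.58 [0.4587 0.1473 0.05  ]
top scale_mid [219.  246.3] 0.96 [0.469  0.1456 0.05  ]
top phone_open_b [446.1 252.9] 0.85 [ 0.5093 -0.5098  0.    ]
top solder_reel [187.9 207.4] 0.65 [0.5785 0.2609 0.016 ]
top side_cutters [293.6 149.2] 0.59 [ 0.7891 -0.0334  0.006 ]
case_mid [339.3, 177.8, 378.7, 281.2] 0.69 [ 0.5533 -0.2406  0.0439]
0.04605143463981427 ((559.7796630859375, -243.38436889648438), (41.0831413269043, 299.23638916015625), 77.1139144897461)
pan_top [206.9, 238.5, 231.1, 258.1] 0.83 [0.4623 0.1474 0.0502]
0.05220477159405345 ((462.7882995605469, 147.27423095703125), (53.83774185180664, 57.459678649902344), 4.820077419281006)
scene case_mid [332.3 227.6] 0.68 [ 0.5768 -0.2261  0.022 ]
scene case_mid [234.4 197.4] 0.6 [0.5    0.1903 0.022 ]
scene case_plug [290.6 242.6] 0.75 [ 0.4177 -0.2004  0.022 ]
scene pan_top [235.1
[... 499 characters left out ...]
3625488281), 77.1047134399414)
pan_top [225.6, 194.4, 240.1, 201.5] 0.5 [0.4591 0.1438 0.05  ]
0.05094706144832357 ((462.1625061035156, 146.85458374023438), (58.64288330078125, 54.94892883300781), 43.12227249145508)
{'t': 1.0, 'joints': array([ 1.2711,  0.2639,  1.604 ,  0.    ,  1.2737, -0.0369]), 'qvel': array([ 0.0002, -0.    ,  0.0003,  0.0007, -0.0018, -0.    ]), 'effort': array([ -0.0012, -50.2069, -35.7275,   0.0729,   0.0182,  -0.    ]), 'tcp_pos': array([0.1754, 0.6518, 0.4047]), 'eef_rot': array([ 0.131 ,  0.9914,  0.    , -0.    ]), 'wrist_force': array([0.0538, 0.1342, 0.584 ]), 'wrist_torque': array([-0.0089,  0.0009,  0.0248]), 'finger_force': 0.0, 'opening': 1.000727796896383}
```

```bash
python3 - <<'E'
import cv2
a=cv2.imread("pics/top0.png");b=cv2.imread("pics/scene0.png")
cv2.imwrite("pics/v1.png",cv2.resize(a[130:330,160:500],None,fx=2.35,fy=2.35,interpolation=2))
cv2.imwrite("pics/v2.png",cv2.resize(b[120:330,160:480],None,fx=2.5,fy=2.5,interpolation=2))
E
```

```text
(no output)
```

View pics/v1.png

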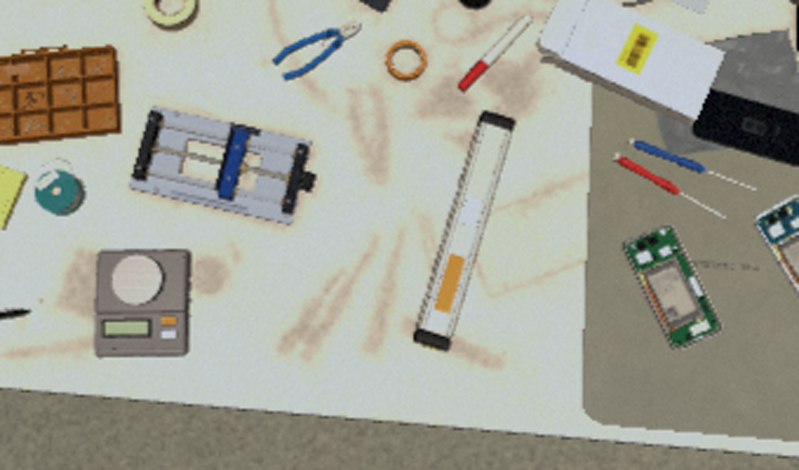

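View pics/v2.png

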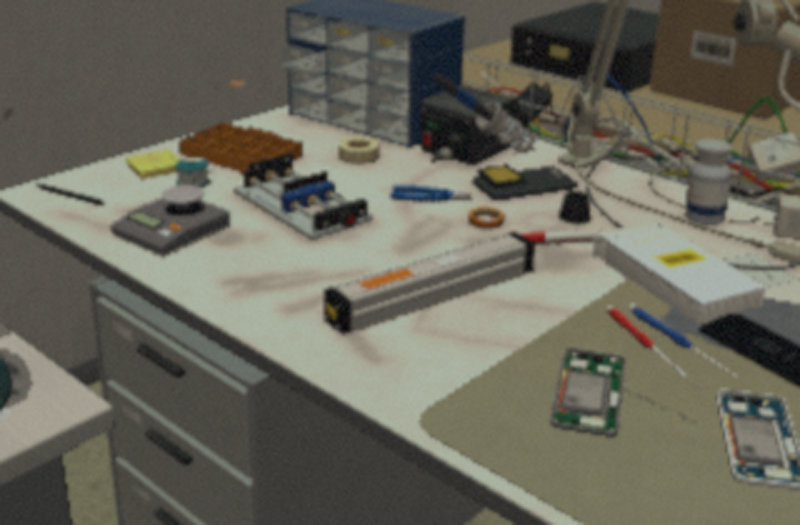

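The top view shows the case on the right, with its plug end near the robot at about (432,340) in the crop and its far end at (497,118). The scale is at left, pan (137,280), with the read-out toward the robot. The reel is at (58,190) and the clamp at (220,165), both behind the scale.

```bash
python3 - <<'E'
from h import *
np.set_printoptions(precision=4,suppress=True)
p,d=imaging.camera("top");P=cloud("top",d)
for n in("scale_mid","solder_reel","scale_travel","case_mid"):
    for q in nets.outline_of("top",n)[:1]:
        X=P[q["pixels"]&(d>0)];print(n,q["rect"],q["conf"],np.percentile(X,[1,50,99],axis=0).ravel())
x,y,z=P[...,0],P[...,1],P[...,2]
# housing: region around scale, height 12..60mm
m=(abs(x-.44)<.12)&(abs(y-.147)<.09)&(z>.012)&(z<.07)&(d>0)
X=P[m];print("housing",cv2.minAreaRect(X[:,:2].astype(np.float32)*1000),np.percentile(X,[1,99],axis=0))
v,u=np.where(m);print(cv2.minAreaRect(np.stack([u,v],1).astype(np.float32)))
# pan circle
m=(abs(x-.462)<.05)&(abs(y-.147)<.05)&(z>.043)&(d>0);print("pan",P[m].mean(0),m.sum())
# case top
m=(abs(x-.556)<.18)&(abs(y+.243)<.1)&(z>.036)&(z<.055)&(d>0);X=P[m];print("case",cv2.minAreaRect(X[:,:2].astype(np.float32)*1000),X.mean(0));print(cv2.PCACompute(X[:,:2].astype(np.float32),None))
# heights grid near scale
for a in np.arange(.36,.72,.03): print(round(a,2),[int(1000*np.max(z[(abs(x-a)<.015)&(abs(y-b)<.02)&(d>0)],initial=-1)) for b in np.arange(-.08,.42,.04)])
E
```

```text
scale_mid [202.4, 235.4, 244.2, 282.1] 0.58 [0.3734 0.0894 0.0141 0.4368 0.1406 0.026  0.5022 0.2005 0.0539]
solder_reel [177.3, 199.6, 195.5, 221.7] 0.74 [ 0.5396  0.2415 -0.0015  0.5632  0.2636  0.032   0.5968  0.2924  0.0384]
scale_travel [211.5, 239.5, 227.7, 259.0] 0.77 [0.4388 0.122  0.0456 0.4634 0.1476 0.0504 0.4878 0.1724 0.0553]
housing ((437.38427734375, 145.32313537597656), (128.447509765625, 112.83000183105469), 5.227993011474609) [[0.3732 0.0882 0.0141]
 [0.5021 0.2005 0.0538]]
((220.5, 258.5), (45.0, 39.0), 90.0)
pan [0.4623 0.1474 0.0504] 350
case ((559.29541015625, -243.05502319335938), (43.09646224975586, 300.7475280761719), 76.96810150146484) [ 0.5554 -0.2419  0.0442]
(array([[ 0.5554, -0.2419]], dtype=float32), array([[ 0.9748, -0.2231],
       [ 0.2231,  0.9748]], dtype=float32))
0.36 [5, 7, 5, 5, 8, 18, 22, 20, 6, 6, 6, 8, 8]
0.39 [6, 5, 7, 5, 25, 28, 28, 26, 6, 5, 12, 13, 14]
0.42 [5, 5, 7, 6, 31, 32, 52, 30, 8, 16, 13, 6, 5]
0.45 [5, 5, 5, 6, 31, 54, 55, 31, 5, 6, 5, 6, 7]
0.48 [7, 5, 7, 6, 30, 56, 55, 32, 6, 6, 6, 5, 7]
0.51 [7, 7, 6, 7, 28, 31, 30, 28, 7, 5, 16, 17, 7]
0.54 [6, 15, 15, 6, 6, 4, 8, 6, 38, 38, 20, 19, 18]
0.57 [5, 47, 44, 43, 59, 21, 17, 13, 38, 38, 19, 20, 20]
0.6 [5, 44, 41, 59, 58, 31, 59, 10, 36, 36, 18, 18, 18]
0.63 [6, 45, 30, 59, 53, 32, 60, 6, 30, 31, 31, 31, 28]
0.66 [5, 46, 27, 59, 32, 30, 60, 31, 29, 30, 30, 28, 30]
0.69 [6, 7, 6, 6, 14, 19, 36, 29, 28, 133, 138, 115, 32]
```

```bash
cat >> h.py <<'E'
from scipy.spatial.transform import Rotation as Ro
def go(x,y,z,ty):
    "deltas (tool mm, deg) to grasp point x,y,z with tool y at world angle ty, pointing down"
    s=telemetry.get_state();R=Ro.from_quat(s["eef_rot"]);p=np.array(s["tcp_pos"])
    a=np.radians(ty);Y=np.array([np.cos(a),np.sin(a),0]);Z=np.array([0,0,-1.]);T=Ro.from_matrix(np.stack([np.cross(Y,Z),Y,Z],1))
    t=np.array([x,y,z+.147])
    print("t",round(s["t"],2),"d mm",np.round(R.inv().apply(t-p)*1000,1),"rot",np.round((R.inv()*T).as_rotvec(degrees=True),2),"F",np.round(s["wrist_force"],2),"T",np.round(s["wrist_torque"],3),"op",round(s["opening"],3),"ff",np.round(s["finger_force"],1))
E
python3 -m crank '[[-12,-16,0,0,0,0],[-30,-38,0,0,0,0],[-30,-38,0,0,0,0],[-30,-38,0,0,0,0],[-30,-38,0,0,0,0]]' 1
python3 -c "from h import *;go(.557,-.2435,.1,77.1)"
```

```text
t: 1.75
tcp_pos: [0.2595, 0.4536, 0.4048]
eef_rot: [0.131, 0.991, 0.0, 0.0]
wrist_force: [0.6, 0.5, 0.4]
opening: 1.003
finger_force: 0.0
t 1.75 d mm [-467.9 -596.3  157.7] rot [ 0.02  0.02 -2.11] F [0.59 0.54 0.44] T [-0.026 -0.059  0.024] op 1.003 ff 0.0
```

```bash
python3 -m crank '[[-30,-38,8,0,0,0],[-30,-38,8,0,0,0],[-30,-38,8,0,0,0],[-30,-38,8,0,0,0],[-30,-38,8,0,0,0]]' >/dev/null
python3 -m crank '[[-30,-38,10,0,0,0],[-30,-38,10,0,0,0],[-30,-38,10,0,0,0],[-30,-38,10,0,0,0],[-30,-38,10,0,0,0]]' >/dev/null
python3 -m crank '[[-30,-38,10,0,0,-1],[-30,-38,10,0,0,-1],[-30,-38,5,0,0,0],[-30,-38,0,0,0,0],[-15,-20,0,0,0,0]]'
python3 -m crank '[[0,0,0,0,0,0]]' >/dev/null
python3 -c "from h import *;go(.557,-.2435,.1,77.1)"
```

```text
t: 3.25
tcp_pos: [0.5417, -0.1922, 0.2898]
eef_rot: [0.115, 0.993, -0.0, 0.001]
wrist_force: [-0.5, -0.2, -0.1]
opening: 1.0
finger_force: 0.0
t 3.35 d mm [-26.6 -46.7  43.1] rot [-0.05  0.11 -0.36] F [-0.44 -0.02 -0.03] T [0.006 0.021 0.001] op 1.002 ff 0.0
```

```bash
python3 -m crank '[[-14,-24,15,0,0,-0.4],[-13,-23,18,0,0,0],[0,0,20,0,0,0],[0,0,20,0,0,0],[0,0,20,0,0,0]]' >/dev/null
python3 -m crank '[[0,0,15,0,0,0],[0,0,8,0,0,0],[0,0,0,0,0,0]]' >/dev/null
python3 - <<'E'
from h import *
go(.557,-.2435,.025,77.1)
p,d=save("scene","s1")
cv2.imwrite("pics/v3.png",cv2.resize(p[150:290,230:440],None,fx=3.5,fy=3.5,interpolation=2))
E
```

```text
t 4.15 d mm [-2.1 -3.5  0.5] rot [ 0.04 -0.14  0.28] F [-0.37  0.26 -0.17] T [ 0.027  0.029 -0.007] op 1.0 ff 0.0
```

View pics/v3.png

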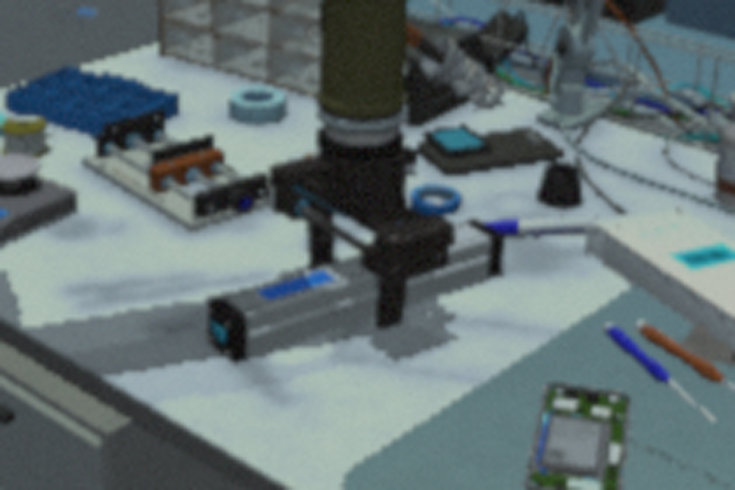

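The fingers straddle the case near its middle, one each side around (320,240) and (392,300) in the crop. I'll close and lift.

```bash
python3 -m crank '[[-2,-3.5,0,0,0,0],[0,0,0,0,0,0]]' >/dev/null;  python3 -c "from h import *;go(.557,-.2435,.025,77.1)"
python3 -m crank '[[0,0,0,0,0,0],[0,0,0,0,0,0],[0,0,0,0,0,0],[0,0,0,0,0,0],[0,0,0,0,0,0]]' -1 41
python3 -c "from h import *;go(.557,-.2435,.025,77.1)"
```

```text
t 4.4 d mm [1.7 1.2 3.1] rot [-0.04  0.15  0.24] F [0.06 0.17 1.4 ] T [-0.033 -0.024  0.011] op 0.998 ff 0.0
t: 4.9
tcp_pos: [0.5575, -0.2443, 0.1737]
eef_rot: [0.11, 0.994, 0.0, -0.0]
wrist_force: [-0.2, -0.6, -0.0]
opening: 0.567
finger_force: 0.0
t 4.9 d mm [0.7 0.7 1.7] rot [ 0.   -0.    0.24] F [-0.24 -0.58 -0.05] T [ 0.002  0.056 -0.028] op 0.567 ff 0.0
```

```bash
python3 -m crank '[[0,0,0,0,0,0],[0,0,0,0,0,0],[0,0,0,0,0,0]]' 
python3 -c "from h import *;go(.557,-.2435,.025,77.1)"
python3 -m crank '[[0,0,-3,0,0,0],[0,0,-4,0,0,0],[0,0,-4,0,0,0],[0,0,-4,0,0,0],[0,0,0,0,0,0]]'
python3 - <<'E'
from h import *
np.set_printoptions(precision=3,suppress=True)
go(.557,-.2435,.025,77.1)
L=[]
p,d=save("scene","s2")
for i in range(4): imaging.camera("top");s=telemetry.get_state();L.append(np.r_[s["wrist_force"],s["wrist_torque"]])
print(np.array(L))
go(.557,-.2435,.025,77.1)
cv2.imwrite("pics/v4.png",cv2.resize(p[150:290,230:440],None,fx=3.5,fy=3.5,interpolation=2))
E
```

```text
t: 5.2
tcp_pos: [0.5576, -0.2441, 0.1736]
eef_rot: [0.11, 0.994, 0.0, -0.0]
wrist_force: [0.7, 3.0, 0.3]
opening: 0.512
finger_force: 41.0
t 5.2 d mm [0.7 0.4 1.6] rot [ 0.03 -0.02  0.24] F [0.69 3.03 0.31] T [ 0.401 -0.059 -0.025] op 0.512 ff 41.0
t: 5.7
tcp_pos: [0.5575, -0.2445, 0.1891]
eef_rot: [0.11, 0.994, -0.0, 0.0]
wrist_force: [-0.6, -0.3, -6.7]
opening: 0.505
finger_force: 41.0
t 5.7 d mm [ 0.7  0.9 17.1] rot [-0.02  0.02  0.25] F [-0.63 -0.31 -6.71] T [-0.035 -0.086 -0.03 ] op 0.505 ff 41.0
[[-0.441 -0.367 -6.946 -0.112 -0.123  0.027]
 [-0.343  0.442 -6.595 -0.045 -0.182  0.03 ]
 [ 0.616 -0.03  -6.309 -0.103 -0.21   0.005]
 [-0.399 -0.692 -7.574 -0.067 -0.18   0.021]]
t 5.95 d mm [ 0.8  0.8 16.7] rot [-0.01  0.01  0.25] F [-0.4  -0.69 -7.57] T [-0.067 -0.18   0.021] op 0.507 ff 41.0
```

View pics/v4.png

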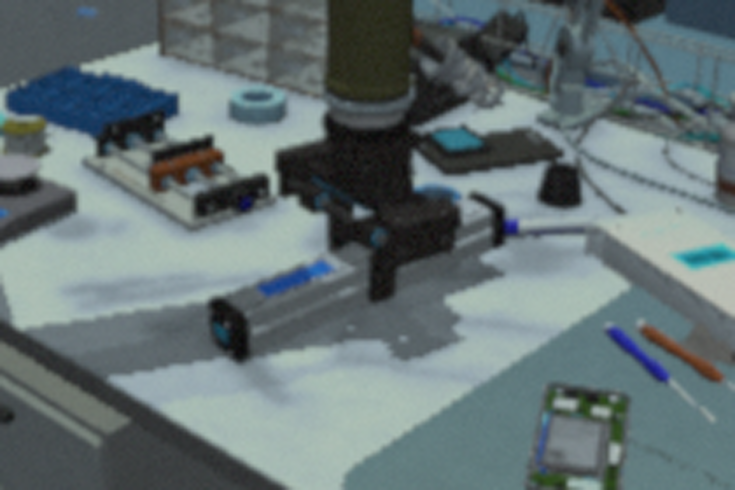

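The far end has risen while the plug end (crop 228,330) stays on the bench, so it is heavier on the plug side. The force and torque put the balance point about 38 mm towards the plug.

```bash
python3 -m crank '[[0,0,4,0,0,0],[0,0,4,0,0,0],[0,0,4,0,0,0],[0,0,3,0,0,0],[0,0,0,0,0,0]]'
python3 -m crank '[[0,0,0,0,0,0],[0,0,0,0,0,0],[4,0,0,0,0,-0.2],[17,0,0,0,0,0],[17,0,0,0,0,0]]' 0.5
python3 -m crank '[[0,0,0,0,0,0],[0,0,0,0,0,0]]'
python3 - <<'E'
from h import *
go(.557-.038*.975,-.2435+.038*.223,.025,77.1)
p,d=imaging.camera("top");P=cloud("top",d);x,y,z=np.moveaxis(P,-1,0)
for q in nets.pinpoint("top","case_plug")[:1]: print(q["conf"],ray("top",q["location"],.022))
m=(abs(x-.556)<.18)&(abs(y+.243)<.1)&(z>.036)&(z<.055)&(d>0);X=P[m][:,:2].astype(np.float32)*1000;print(cv2.minAreaRect(X))
E
```

```text
t: 6.45
tcp_pos: [0.558, -0.2446, 0.1739]
eef_rot: [0.11, 0.994, -0.0, 0.001]
wrist_force: [2.1, -0.7, -3.5]
opening: 0.506
finger_force: 41.0
t: 6.95
tcp_pos: [0.52, -0.2361, 0.1739]
eef_rot: [0.108, 0.994, -0.0, 0.0]
wrist_force: [0.1, -0.0, -0.1]
opening: 0.753
finger_force: 0.0
t: 7.15
tcp_pos: [0.5204, -0.2362, 0.174]
eef_rot: [0.109, 0.994, -0.0, 0.0]
wrist_force: [0.2, -0.1, -0.0]
opening: 0.746
finger_force: 0.0
t 7.15 d mm [0.7 1.1 2. ] rot [-0.01  0.04  0.43] F [ 0.2  -0.06 -0.03] T [-0.012 -0.018  0.065] op 0.746 ff 0.0
((593.022216796875, -243.4846649169922), (59.26353073120117, 238.99267578125), 76.64769744873047)
```

Grip here and lift 20 mm.

```bash
python3 -m crank '[[0,0,0,0,0,0],[0,0,0,0,0,0],[0,0,0,0,0,0],[0,0,0,0,0,0],[0,0,0,0,0,0]]' -1 41
python3 -m crank '[[0,0,-3,0,0,0],[0,0,-5,0,0,0],[0,0,-5,0,0,0],[0,0,-5,0,0,0],[0,0,0,0,0,0]]'
cat > w.py <<'E'
from h import *
np.set_printoptions(precision=3,suppress=True)
L=[]
p,d=save("scene","s3")
for i in range(6): p2,d2=imaging.camera("top");s=telemetry.get_state();L.append(np.r_[s["wrist_force"],s["wrist_torque"]])
L=np.array(L);print(L.mean(0),L.std(0)/6**.5)
R=Ro.from_quat(s["eef_rot"]);m=L.mean(0);print("tool F,T",R.inv().apply(m[:3]),R.inv().apply(m[3:]))
P=cloud("top",d2);x,y,z=np.moveaxis(P,-1,0)
Y=R.as_matrix()[:2,1];X=R.as_matrix()[:2,0];g=np.array(s["tcp_pos"])[:2]
u=(x-g[0])*X[0]+(y-g[1])*X[1];v=(x-g[0])*Y[0]+(y-g[1])*Y[1]
k=(d2>0)&(abs(v)<.016)&(z>.03)&(z<s["tcp_pos"][2]-.085)
for a in np.arange(-.24,.24,.02):
    q=k&(abs(u-a)<.01)
    if q.sum()>4: print(round(a,2),q.sum(),round(np.median(z[q])*1000,1),end=" | ")
print();go(0,0,0,77.1)
cv2.imwrite("pics/v5.png",cv2.resize(p[150:290,230:440],None,fx=3.5,fy=3.5,interpolation=2))
E
python3 w.py
```

```text
t: 7.75
tcp_pos: [0.5208, -0.2361, 0.1738]
eef_rot: [0.109, 0.994, 0.0, 0.0]
wrist_force: [1.5, 0.2, -1.0]
opening: 0.508
finger_force: 41.0
t: 8.25
tcp_pos: [0.5207, -0.2364, 0.1926]
eef_rot: [0.109, 0.994, -0.0, 0.001]
wrist_force: [0.1, 0.1, -8.3]
opening: 0.508
finger_force: 41.0
[-0.132  0.261 -8.129 -0.006 -0.088  0.009] [0.163 0.167 0.148 0.014 0.017 0.009]
tool F,T [0.182 0.225 8.129] [-0.013 -0.087 -0.009]
-0.18 69 64.2 | -0.16 75 64.9 | -0.14 74 65.4 | -0.12 24 63.8 | 0.02 28 62.6 | 0.04 82 61.7 | 0.06 6 62.1 | 
t 8.6 d mm [559.  118.3  44.8] rot [ 0.   -0.02  0.45] F [-0.13  0.76 -8.3 ] T [ 0.022 -0.039 -0.005] op 0.504 ff 41.0
```

View pics/v5.png

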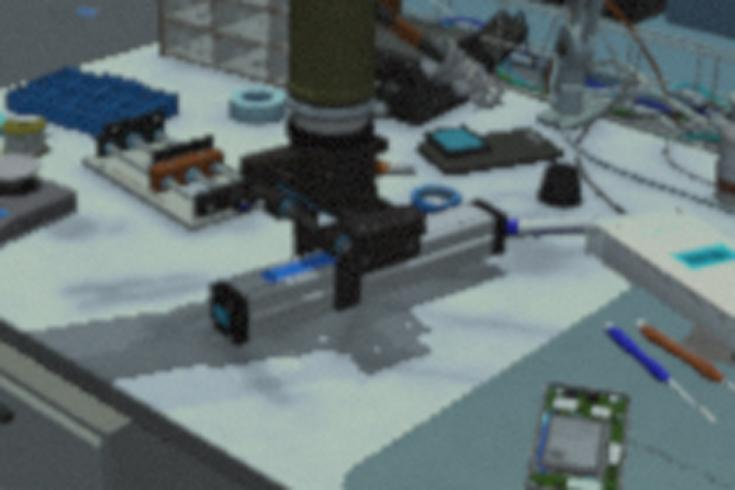

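The case now hangs free at W≈8.1 N, but still slightly plug-heavy by about 9–10 mm. I'll regrip 9 mm further.

```bash
python3 -m crank '[[0,0,5,0,0,0],[0,0,5,0,0,0],[0,0,5,0,0,0],[0,0,3,0,0,0],[0,0,1,0,0,0]]'
python3 -m crank '[[0,0,0,0,0,0],[0,0,0,0,0,0],[4,0,0,0,0,-0.2],[5,0,0,0,0,0],[0,0,0,0,0,0]]' 0.5
python3 -c "
from h import *
go(.557-.047*.975,-.2435+.047*.223,.025,77.1)
L=[]
for i in range(6): imaging.camera('top');L.append(Ro.from_quat(telemetry.get_state()['eef_rot']).inv().apply(telemetry.get_state()['wrist_torque']))
print('base',np.mean(L,0))"
python3 -m crank '[[0,0,0,0,0,0],[0,0,0,0,0,0],[0,0,0,0,0,0],[0,0,0,0,0,0],[0,0,0,0,0,0]]' -1 42
python3 -m crank '[[0,0,-3,0,0,0],[0,0,-5,0,0,0],[0,0,-5,0,0,0],[0,0,-5,0,0,0],[0,0,0,0,0,0]]'
python3 w.py
```

```text
t: 9.1
tcp_pos: [0.5203, -0.2361, 0.1736]
eef_rot: [0.108, 0.994, 0.0, -0.001]
wrist_force: [-6.7, 4.0, 9.9]
opening: 0.509
finger_force: 41.0
t: 9.6
tcp_pos: [0.511, -0.2341, 0.1727]
eef_rot: [0.107, 0.994, 0.0, -0.0]
wrist_force: [-0.2, -0.2, -0.2]
opening: 0.748
finger_force: 0.0
t 9.6 d mm [0.  1.1 0.7] rot [ 0.01 -0.03  0.64] F [-0.21 -0.18 -0.19] T [-0.02  -0.022  0.014] op 0.748 ff 0.0
base [ 0.00866778 -0.00903262 -0.00955935]
t: 10.4
tcp_pos: [0.5117, -0.2341, 0.1726]
eef_rot: [0.107, 0.994, 0.0, -0.0]
wrist_force: [0.4, -0.4, -1.6]
opening: 0.505
finger_force: 41.8
t: 10.9
tcp_pos: [0.512, -0.2345, 0.1916]
eef_rot: [0.107, 0.994, -0.0, 0.001]
wrist_force: [-0.2, -0.0, -7.5]
opening: 0.505
finger_force: 41.8
[ 0.374  0.055 -8.043  0.019 -0.002 -0.008] [0.283 0.191 0.157 0.006 0.014 0.007]
tool F,T [-0.358  0.132  8.043] [-0.019  0.002  0.008]
-0.2 27 62.0 | -0.18 74 62.2 | -0.16 75 62.4 | -0.14 74 61.7 | -0.12 38 62.9 | 0.02 27 62.1 | 0.04 81 61.9 | 0.06 23 62.6 | 
t 11.25 d mm [549.5 120.2  43.8] rot [ 0.01 -0.03  0.64] F [ 0.79  0.27 -8.58] T [ 0.039 -0.01  -0.045] op 0.507 ff 41.8
```

The torque is near zero and the case is level to within about 1 mm over 250 mm, so this is the balance point. I'll lift it well clear and carry it over.

```bash
python3 -m crank '[[0,0,-8,0,0,0],[0,0,-16,0,0,0],[0,0,-22,0,0,0],[0,0,-24,0,0,0],[0,0,-20,0,0,0]]' >/dev/null
python3 -m crank '[[0,0,-12,0,0,0],[0,0,-5,0,0,0],[0,0,0,0,0,0],[0,0,0,0,0,0]]'
python3 w.py
python3 -m crank '[[2,4,0,0,0,0],[4,10,0,0,0,0],[6,17,0,0,0,0],[9,24,0,0,0,0],[10,28,0,0,0,0]]' >/dev/null
python3 -m crank '[[11,31,0,0,0,0],[11,32,0,0,0,0],[11,32,0,0,0,1],[11,32,0,0,0,2],[11,31,0,0,0,3]]'
python3 -c "from h import *;go(.4625,.147,.15,5.0)"
```

```text
t: 12.15
tcp_pos: [0.5111, -0.234, 0.2966]
eef_rot: [0.107, 0.994, 0.0, -0.001]
wrist_force: [0.2, -0.7, -8.8]
opening: 0.506
finger_force: 41.8
[-0.079 -0.309 -8.362 -0.01   0.009 -0.011] [0.29  0.124 0.079 0.006 0.017 0.005]
tool F,T [ 0.003 -0.32   8.362] [0.011 0.007 0.011]
-0.2 33 167.8 | -0.18 88 168.4 | -0.16 89 168.8 | -0.14 74 168.8 | -0.12 5 168.9 | 0.02 35 168.2 | 0.04 99 169.0 | 0.06 102 168.9 | 0.08 102 168.5 | 0.1 39 169.1 | 
t 12.5 d mm [549.5 120.2 150.7] rot [ 0.01 -0.05  0.64] F [ 0.46 -0.35 -8.28] T [ 0.006  0.03  -0.02 ] op 0.503 ff 41.8
t: 13.5
tcp_pos: [0.4797, 0.0223, 0.2978]
eef_rot: [0.159, 0.987, 0.0, -0.0]
wrist_force: [1.4, -0.2, -8.2]
opening: 0.504
finger_force: 41.8
t 13.5 d mm [ 55.5 113.    0.9] rot [ 2.000e-02 -3.000e-02  6.668e+01] F [ 1.44 -0.16 -8.19] T [ 0.014 -0.022 -0.05 ] op 0.504 ff 41.8
```

```bash
python3 -m crank '[[10,25,0,0,0,3],[8,20,0,0,0,3],[6,14,0,0,0,4],[4,8,0,0,0,4],[2,3,0,0,0,4]]' >/dev/null
python3 -m crank '[[0,0,0,0,0,4],[0,0,0,0,0,4],[0,0,0,0,0,4],[0,0,0,0,0,4],[0,0,0,0,0,4]]' >/dev/null
python3 -m crank '[[0,0,0,0,0,4],[0,0,0,0,0,4],[0,0,0,0,0,3],[0,0,0,0,0,2],[0,0,0,0,0,1]]' 
python3 -c "from h import *;go(.4625,.147,.15,5.0)"
```

```text
t: 15.0
tcp_pos: [0.4787, 0.0969, 0.2978]
eef_rot: [0.575, 0.818, 0.0, -0.0]
wrist_force: [0.1, 0.7, -8.0]
opening: 0.507
finger_force: 41.8
t 15.0 d mm [52.6  1.7  0.8] rot [-1.000e-02 -2.000e-02  1.474e+01] F [ 0.09  0.69 -8.01] T [-0.041  0.069 -0.001] op 0.507 ff 41.8
```

```bash
python3 -m crank '[[3,0,0,0,0,2],[8,0,0,0,0,4],[12,1,0,0,0,4],[13,3,0,0,0,3],[9,4,0,0,0,1.7]]' >/dev/null
python3 -m crank '[[4,2,0,0,0,0],[0,0,0,0,0,0],[0,0,0,0,0,0]]' >/dev/null
python3 - <<'E'
from h import *
go(.4625,.147,.08,5.0)
p,d=imaging.camera("top");P=cloud("top",d);x,y,z=np.moveaxis(P,-1,0)
m=(abs(y-.15)<.3)&(abs(x-.46)<.06)&(z>.14)&(z<.19)&(d>0)
# axis by line fit of the case top away from gripper
s=telemetry.get_state();k=m&(abs(y-s["tcp_pos"][1])>.06)
X=P[k];print(cv2.fitLine(X[:,:2].astype(np.float32),cv2.DIST_HUBER,0,.01,.01).ravel(),X[:,1].min(),X[:,1].max(),np.polyfit(X[:,1],X[:,2],1))
k=(abs(x-.4)<.06)&(abs(y-.147)<.08)&(z>.012)&(z<.035)&(d>0);print(cv2.minAreaRect(P[k][:,:2].astype(np.float32)*1000))
q,_=save("scene","s6")
cv2.imwrite("pics/v6.png",np.hstack([cv2.resize(i,None,fx=2,fy=2.0,interpolation=2) for i in(p[170:330,130:330,::-1],q[120:280,160:360,::-1])]))
E
```

```text
t 15.8 d mm [  3.3 -16.5  70.7] rot [-0.02  0.02  0.1 ] F [ 0.19 -0.16 -7.93] T [-0.043  0.076 -0.019] op 0.505 ff 41.8
[ 0.13092583 -0.9913922   0.4819739   0.03998164] -0.056515926039129374 0.24175397088384976 [-0.00220239  0.16807534]
((415.6448669433594, 141.44044494628906), (84.1174545288086, 109.11447143554688), 5.051159381866455)
```

View pics/v6.png

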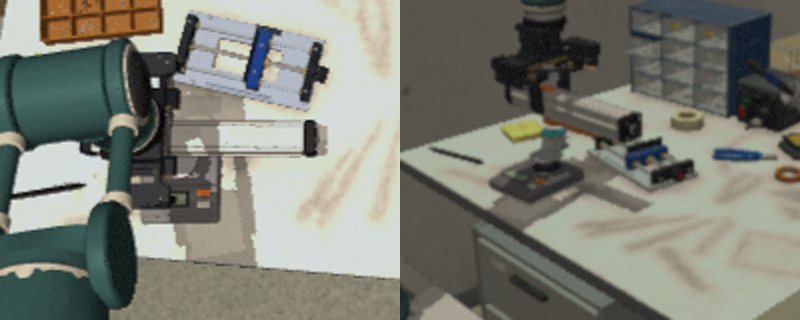

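The case hangs level, long end to the right (top half, end at about (315,138)), parallel to the scale, with the read-out clear. I'll move over the pan and down to about 15 mm above it.

```bash
python3 -m crank '[[1.5,-5,0,0,0,0],[3,-9,6,0,0,0],[0,-2.5,14,0,0,0],[0,0,18,0,0,0],[0,0,14,0,0,0]]' >/dev/null
python3 -m crank '[[0,0,7,0,0,0],[0,0,2,0,0,0],[0,0,0,0,0,0]]' >/dev/null
python3 - <<'E'
from h import *
go(.4625,.147,.2222-.147,5.0)
p,d=imaging.camera("top");P=cloud("top",d);x,y,z=np.moveaxis(P,-1,0)
zt=telemetry.get_state()["tcp_pos"][2]-.1726+.044
m=(y>-.08)&(y<.06)&(abs(x-.475)<.05)&(abs(z-zt)<.012)&(d>0)
X=P[m];r_=cv2.minAreaRect(X[:,:2].astype(np.float32)*1000);print(r_,X.mean(0),cv2.PCACompute(X[:,:2].astype(np.float32),None),np.polyfit(X[:,1],X[:,2],1))
# midline per y bin
ys=np.arange(-.035,.055,.01);c=[(x[m&(abs(y-a)<.005)].min()+x[m&(abs(y-a)<.005)].max())/2 for a in ys];f=np.polyfit(ys,c,1);print(f,"x at y=.147",np.polyval(f,.147))
E
```

```text
t 16.7 d mm [-1.2 -0.5 14.2] rot [-0.03  0.    0.04] F [ 0.67 -0.47 -7.93] T [-0.05   0.061 -0.004] op 0.506 ff 41.8
((474.2341003417969, 4.364711761474609), (43.273780822753906, 113.52501678466797), 3.516984224319458) [0.47283984 0.00312181 0.10815336] (array([[0.47284016, 0.00312181]], dtype=float32), array([[-0.08639903,  0.9962606 ],
       [ 0.9962606 ,  0.08639903]], dtype=float32)) [0.00395277 0.10814102]
[-0.09020462  0.47358039] x at y=.147 0.4603203137713779
```

```bash
python3 -m crank '[[0,0,3,0,0,0],[0,0,4,0,0,0],[0,0,3,0,0,0],[0,0,2,0,0,0],[0,0,1.2,0,0,0]]' 
python3 -m crank '[[0,0,1,0,0,0],[0,0,1,0,0,0],[0,0,1,0,0,0],[0,0,1,0,0,0],[0,0,0,0,0,0]]'
python3 w.py | grep -v "|"
```

```text
t: 17.25
tcp_pos: [0.4627, 0.1482, 0.2232]
eef_rot: [0.675, 0.738, -0.0, -0.0]
wrist_force: [-0.7, -0.4, -9.3]
opening: 0.503
finger_force: 41.8
t: 17.75
tcp_pos: [0.4629, 0.1482, 0.2198]
eef_rot: [0.675, 0.738, 0.0, -0.0]
wrist_force: [-2.8, 0.1, -3.7]
opening: 0.508
finger_force: 41.9
[-1.86  -0.101 -3.734 -0.107  0.385 -0.022] [0.243 0.156 0.152 0.014 0.014 0.015]
tool F,T [ 0.063 -1.862  3.734] [ 0.393 -0.073  0.022]
t 18.1 d mm [-107.  -474.1   72.6] rot [  0.01   0.   -72.06] F [-1.44 -0.05 -3.23] T [-0.055  0.41   0.021] op 0.507 ff 41.9
```

```bash
python3 -m crank '[[0,0,0.8,0,0,0],[0,0,0.8,0,0,0],[0,0,0.4,0,0,0],[0,0,0,0,0,0]]' 
python3 -m crank '[[0,0,0,0,0,0],[0,0,0,0,0,0],[0,0,0,0,0,0]]' - 6
python3 -m crank '[[0,0,0,0,0,0],[0,0,0,0,0,0],[0,0,0,0,0,0],[0,0,0,0,0,0]]' 0.3
python3 - <<'E'
from h import *
go(.4625,.147,.075,5.0)
p,d=imaging.camera("top");P=cloud("top",d);x,y,z=np.moveaxis(P,-1,0)
m=(y>-.08)&(y<.06)&(abs(x-.475)<.05)&(abs(z-.09)<.025)&(d>0)
X=P[m];print(X.mean(0),cv2.PCACompute(X[:,:2].astype(np.float32),None)[1],np.polyfit(X[:,1],X[:,2],1))
E
```

```text
t: 18.5
tcp_pos: [0.4629, 0.1482, 0.2177]
eef_rot: [0.675, 0.738, 0.0, 0.0]
wrist_force: [-2.6, 1.2, -0.6]
opening: 0.508
finger_force: 42.0
t: 18.8
tcp_pos: [0.463, 0.1483, 0.2177]
eef_rot: [0.675, 0.738, 0.0, 0.0]
wrist_force: [-2.3, -0.5, 0.1]
opening: 0.52
finger_force: 6.0
t: 19.2
tcp_pos: [0.4633, 0.1483, 0.2179]
eef_rot: [0.675, 0.738, 0.0, 0.0]
wrist_force: [0.0, 0.1, -0.4]
opening: 0.652
finger_force: 0.0
t 19.2 d mm [-1.2 -0.9 -4.1] rot [ 0.07 -0.01  0.05] F [ 0.    0.06 -0.42] T [-0.147  0.066 -0.017] op 0.652 ff 0.0
[0.47210156 0.00369166 0.0882993 ] [[-0.08829682  0.99609417]
 [ 0.99609417  0.08829682]] [-0.00803618  0.08832897]
```

It stays level within about 0.5°. Opening fully and retreating straight up.

```bash
python3 -m crank '[[0,0,0,0,0,0],[0,0,0,0,0,0],[0,0,0,0,0,0],[0,0,-5,0,0,0],[0,0,-10,0,0,0]]' 0.9
python3 -m crank '[[0,0,-20,0,0,0],[0,0,-35,0,0,0],[0,0,-45,0,0,0],[0,0,-45,0,0,0],[0,0,-40,0,0,0]]' >/dev/null
python3 -m crank '[[45,0,0,0,0,0],[45,0,0,0,0,0],[45,0,0,0,0,0],[45,0,0,0,0,0],[30,0,0,0,0,0]]'
python3 - <<'E'
from h import *
p,d=imaging.camera("top");P=cloud("top",d);x,y,z=np.moveaxis(P,-1,0)
m=(y>-.08)&(y<.29)&(abs(x-.465)<.06)&(z>.078)&(z<.11)&(d>0)
X=P[m];print(X.mean(0),X[:,1].min(),X[:,1].max(),cv2.PCACompute(X[:,:2].astype(np.float32),None)[1][0],np.polyfit(X[:,1],X[:,2],1))
for n in("phone_open_b","solder_reel","side_cutters","scale_mid"):
    print(n,[(np.round(q["location"],1),round(q["conf"],2)) for q in nets.pinpoint("top",n)[:1]])
q,_=save("scene","s7")
cv2.imwrite("pics/v7.png",np.hstack([cv2.resize(i,None,fx=2,fy=2.0,interpolation=2) for i in(p[170:330,130:330,::-1],q[120:280,160:360,::-1])]))
E
```

```text
t: 19.75
tcp_pos: [0.4624, 0.1481, 0.2323]
eef_rot: [0.675, 0.738, -0.001, -0.0]
wrist_force: [0.0, 0.2, -0.3]
opening: 0.948
finger_force: 0.0
t: 20.75
tcp_pos: [0.4436, 0.3599, 0.4188]
eef_rot: [0.675, 0.738, 0.001, -0.0]
wrist_force: [0.6, -0.4, -0.7]
opening: 0.954
finger_force: 0.0
[0.46518749 0.09710702 0.08974695] -0.05257507353073686 0.24875315578206017 [-0.07405376  0.9972543 ] [-0.00959419  0.09067861]
phone_open_b [(array([441.8, 254.7]), 0.61)]
solder_reel [(array([184.8, 210.4]), 0.78)]
side_cutters [(array([295.7, 148.5]), 0.56)]
scale_mid [(array([216.9, 247. ]), 0.69)]
```

View pics/v7.png

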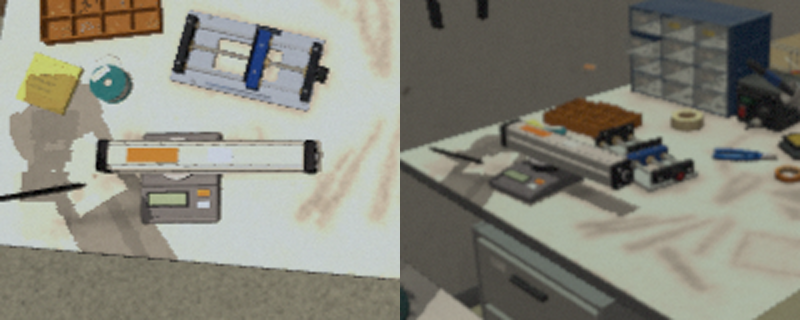

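The case lies level (about 0.5°) and square across the pan, with the read-out uncovered at (170,200). The reel, clamp and cutters haven't moved. Handing in.

```bash
python3 -c "from plant import r;print(r.sign_off())"
```

```text
the job is handed in; nothing more can be done
None
```

The case balances about 47 mm towards its plug end and weighs about 8.1 N; it hung level there, now rests on the pan within about 0.5° of level and 1° of square with the read-out uncovered, the phone, reel and cutters appear unmoved in the camera check, and the job was handed in at about 21 s.

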